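Shut down the market scale and fit its transport cap

ROBOT

A 6-joint arm with a two-finger parallel gripper is mounted at the origin on the work surface. World frame = base frame: x ahead of the robot, y to its left, z up, the work surface at z = 0. Lengths are in m, angles in degrees, forces in N, time in s.
With the tool pointing down it reaches from about 0.35 to 0.875 m from the base axis. Payload 4.2 kg.
Tool frame: the origin (TCP) lies on the front face of the gripper's body, between the roots of the fingers; the fingertips stand 70 mm ahead of it and the grasp point (between the pads) lies 51 mm ahead of it (r.nose_length is the distance from the TCP to the fingertips, in m); z points along the fingers, y is the direction in which the jaws open and shut (so a half turn about z gives the same grasp; the last joint's range is limited). The gripper opens to 87 mm and grips with 3 to 60 N. Pads are 19 mm wide; open, the fingers measure 117 mm over their backs; the gripper's body (75 mm by 190 mm) begins 51 mm behind the grasp point.
Start: joints at [-53.881, 22.042, 0.453, 0, -68.411, -14.817], TCP at [0.227, -0.582, 0.292] pointing down, gripper open.
Joint ranges: [-179.83, 179.83], [-69.29, 118.12], [-61.27, 80.66], [-181.25, 117.63], [-171.15, -9.14], [-177.46, 177.46]. Speed limits (degrees/s): [159.86, 159.86, 180, 180, 180, 180].

INTERFACE

Orientations are given as a 3x3 rotation matrix whose columns are the frame's x, y, z axes.
In Python, from station import telemetry, capture, order, r gives the robot as it stands.
- The arm moves only by the tool drive_tool, never from a script. Its argument "series" is a list of rows, each a list of 4 numbers: the shift along the tool's x, y, z as a fraction of full scale, then the turn about the tool's z as a fraction of full scale. In form: [[dx, dy, dz, turn], ...]. A call has 1 to 10 rows; each row is the pose to reach, as a shift and turn from the pose commanded when the call began, along the tool's axes at that moment; what a row does not reach only later rows make up. Full scale, the value 1, is 0.12 m for a shift and 2 rad for a turn. A row lasts 1/8 s, in which the tool goes at most 62.5 mm and 10.7 degrees, less where a joint would pass 70% of its speed; a pose out of reach is approached as far as the arm can. A call with a number of a shift or a turn outside -1 to 1 is refused whole. A call with a gripper value outside its range is refused whole. "fingers" is the finger opening in mm, from 0 to 87, set as the call begins (left out, the last holds). The fingers move at their own pace and stop on an object; the grip force is fixed at half the most. Time passes only in rows, so rows that repeat a pose let the fingers close. It gives the time, the measured TCP pose, the force and the opening at its end, in the units of the state.
- telemetry.sense(): the state, without advancing time (a new reading comes with each control period).
- capture(name): name is "side" or "top"; returns a dict with "color" (480x640x3 uint8, blue, green, red), "fx", "fy", "cx", "cy" (pixels), "eye" and "attitude" of the camera in the world. Camera axes: x right, y up, looking along -z (the intrinsics and any distortion apply to the point x, -y, -z); pixel columns grow to the right and rows downward; lengths in m; the calibration is good to about 2 mm. A picture is of the moment at which its call begins. There is no depth.
- order.finish_job(): hands the job in, once; it reports no verdict.
The state is a dict: "time_s": time; "joints": joint angles; "joint_velocities": joint speeds; "effort": joint torques, N m; "tcp_pos": TCP position; "ee_rot": TCP orientation; "wrist_force": force on the tool from outside, world axes, zero at the start; "moment": the same for the moment, N m; "gripper_width": opening from 0.0 (shut) to 1.0 (fully open).
Only numpy, scipy, OpenCV 4.12 (cv2) and the standard library are available. Lean on these libraries where they do the work, as an engineer would, in place of code of your own. Each camera call takes 0.05 s, during which the arm holds its last target. There are 200 camera calls.

TASK

The market is over, so get the counter scale ready for the van. On its row of keys press the round key, then the long bar key, then the square key, one at a time and each right down, and never press the cross-shaped key. Then take the black snap cap, push it over the steel spigot in the middle of the scale until it clicks, and keep pressing so that the brass spring collar under the cap is squeezed well down: finish while still holding it pressed, without letting go, and leave the other goods on the table where they are.

Things in the scene. Friction and masses are not known exactly. Their poses are not given: they have to be found in the camera images.
- scale: White counter scale, 250 (x) x 220 (y) x 55 mm high, fixed to the table, weighing plate removed. Origin: centre of its underside. Its x points from the key row to the spigot, z up; yaw within 18 degrees of the robot's axes. On its flat deck, 85 mm to -x, a row of four white keys 42 mm apart; from the +y end: cross, square, round, bar.
- key_round_top (a point): Centre of the top face of the round key (23 mm diameter), 9 mm above the deck when up.
- key_bar_top (a point): Centre of the top face of the long bar key (30 mm along the row x 13 mm), 9 mm above the deck when up.
- key_square_top (a point): Centre of the top face of the square key (21 x 21 mm), 9 mm above the deck when up.
- key_cross_top (a point): Centre of the top face of the cross-shaped key (22 mm across, arms 8 mm wide), which must not be pressed.
- key_round (a joint): Travel of the round key: 0 up, 0.005 m fully down. Spring: 1.2 N to start, 4.2 N fully down; returns when let go.
- key_bar (a joint): Travel of the bar key, same spring: 0 up, 0.005 m fully down.
- key_square (a joint): Travel of the square key, same spring: 0 up, 0.005 m fully down.
- key_cross (a joint): Travel of the cross key, same spring: 0 up, 0.005 m fully down; leave alone.
- spigot_tip (a point): Centre of the top of the upright steel spigot on the scale: 24 mm diameter, 28 mm tall above the deck, its top 5 mm tapering to 16 mm diameter. Four sprung balls stand 3 mm proud of it, centred 11.5 mm below the tip. Axis vertical.
- collar (a joint): Travel of the brass spring collar round the foot of the spigot (37 mm outside diameter, top face 8 mm above the deck = 20 mm below the spigot tip when up): 0 up, 0.005 m fully down. Spring: 2 N to start, 14 N fully down.
- cap_center (a point): Loose black snap cap (40 to 85 g), standing mouth down on the table, round, axis vertical. Lower part: 38 mm diameter, 31 mm high, open below. On top of it a round grip post, 22 mm diameter, 28 mm tall; 59 mm in all. This point is its centre, half-way up (29.5 mm above the mouth). Mouth bore 26 mm; chamber 27 mm deep.
- cap_mouth (a point): Centre of the cap's mouth (lower rim plane); z along its axis, up to the grip post. On the spigot the lip meets the balls with the mouth about 8 mm below the tip; the force climbs to about 7 to 11 N, drops at about 12 mm, and the balls then draw the cap down (click). At 20 mm below the tip the mouth meets the collar and stays there if let go; at 25 mm the collar is fully down.
- cheese: Bystander: small round cheese, 96 mm diameter, 60 mm high. Origin under its centre.
- plate: Bystander: the scale's loose steel weighing plate, 220 x 190 x 6 mm, lying flat. Origin under its centre.
- jar: Bystander: jar with a metal lid, 64 mm diameter, 85 mm high. Origin under its centre.
- board: Bystander: wooden board 220 x 150 x 15 mm with two sausages, about 50 mm high in all. Origin under its centre.
Not all that is in view belongs to the job. Of the things shaped like the part that bears cap_center, the black one is meant.

How it is judged:
By the outcome, as a careful person would: the job done as asked, in the order asked, and still so for the second after the job is handed in, while the arm keeps its last pose, push and grip.
It also fails if it takes over 64 s, if anything falls off the work surface, if the arm or the gripper's body presses on something with over 40 N, if the wrist force passes 120 N, or if a joint passes its speed limit or range.

## Working session

There is one attempt and no reset: what is moved stays moved. The work goes in short steps, Python scripts to look and compute and a tool call to move; the robot and the scene stay as the last step left them, time stands still between calls to the robot, and variables do not carry over. Pictures are saved under pics/ and viewed, about 8 in all and at most 12, crops included, and the job is handed in when it is done.

Besides the shell and the picture viewer there is one more tool, called after "Emit:" as a command line: name --pt "numbers of a row" for each row, then --argument value for the rest. drive_tool: Moves the arm, as the interface text tells. Shift numbers are shares of 0.12 m and turn numbers shares of 2 rad, none past 1 either way. Its arguments: {"type":"object","properties":{"series":{"type":"array","items":{"type":"array","items":{"type":"number","minimum":-1,"maximum":1}}},"fingers":{"type":"number"}},"required":["series"]}

```bash
mkdir -p pics; ls; python3 - <<'E'
from station import telemetry, capture, order, r
import cv2, numpy as np
s=telemetry.sense(); print(s)
for n in("side","top"):
    c=capture(n); cv2.imwrite(f"pics/{n}0.png",c["color"]); print(n,{k:v for k,v in c.items() if k!="color"})
E
```

```text
pics
{'time_s': 0.0, 'joints': array([-5.38818585e+01,  2.20904673e+01,  3.79698820e-01, -2.74921865e-02,
       -6.84095846e+01, -1.48188507e+01]), 'joint_velocities': array([-0.00386288,  0.02136207, -0.05389187,  0.00064226, -0.10690979,
        0.08608095]), 'effort': array([ 1.63758115e-03, -3.90667248e+01,  1.87405550e+01,  4.21969995e+00,
        1.10513822e-02, -1.91849144e-04]), 'tcp_pos': array([ 0.22690672, -0.58187986,  0.29116585]), 'ee_rot': array([[-9.31759968e-01, -3.63073811e-01, -8.77741945e-04],
       [-3.63074856e-01,  9.31757913e-01,  1.95979642e-03],
       [ 1.06292246e-04,  2.14474588e-03, -9.99997694e-01]]), 'wrist_force': array([-0.4845855 , -0.61422302,  1.10216624]), 'moment': array([ 0.04190605, -0.02824324,  0.00279897]), 'gripper_width': 1.0028733104858647}
side {'fx': 462.3398106858686, 'fy': 462.3398106858686, 'cx': 314.55161325603916, 'cy': 246.08215297616232, 'eye': array([0.19195834, 0.57256266, 0.87288809]), 'attitude': array([[-0.80310991,  0.45940371, -0.37942418],
       [-0.59569746, -0.60560661,  0.52762218],
       [ 0.01260979,  0.64976062,  0.7600343 ]])}
top {'fx': 525.3551052775938, 'fy': 525.3551052775938, 'cx': 309.2891524069663, 'cy': 249.0076618708495, 'eye': array([0.4626525 , 0.02211868, 1.40026954]), 'attitude': array([[-5.96380093e-04,  9.93168171e-01, -1.16690313e-01],
       [-9.99712258e-01,  2.20611258e-03,  2.38858668e-02],
       [ 2.39801146e-02,  1.16670982e-01,  9.92881079e-01]])}
```

View pics/top0.png

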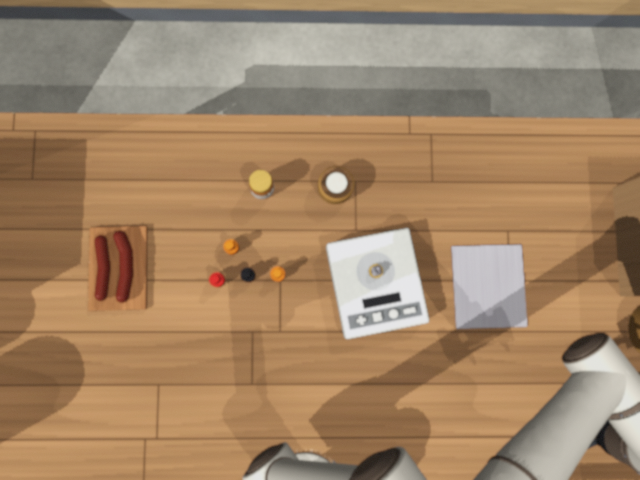

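View pics/side0.png

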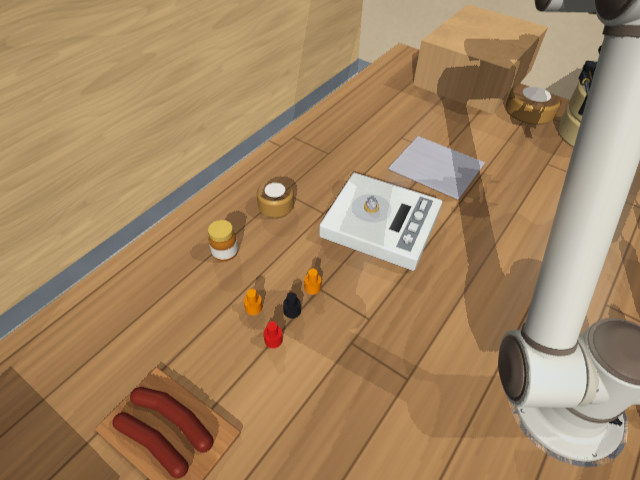

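The top view shows the scale around (378,283), keys on a grey strip at row ~315 (cross 361, square 377, round 393, bar 409) and the spigot at (376,270). The black cap is at (248,275), between orange and red caps at (232,246), (217,280) and (278,273). Next I'll measure from enlarged crops and masks.

```bash
cat > h.py <<'E'
import numpy as np, cv2
from station import telemetry, capture, order, r
def ray(c,p):
    d=np.array([(p[0]-c["cx"])/c["fx"],-(p[1]-c["cy"])/c["fy"],-1.]); return c["eye"],c["attitude"]@d
def plane(c,p,z):
    e,d=ray(c,p); return e+d*(z-e[2])/d[2]
def proj(c,X):
    q=c["attitude"].T@(np.asarray(X,float)-c["eye"]); return np.array([c["cx"]+c["fx"]*q[0]/-q[2],c["cy"]-c["fy"]*q[1]/-q[2]])
def tri(c1,p1,c2,p2):
    e1,d1=ray(c1,p1);e2,d2=ray(c2,p2)
    t=np.linalg.lstsq(np.c_[d1,-d2],e2-e1,rcond=None)[0]; a,b=e1+d1*t[0],e2+d2*t[1]
    return (a+b)/2,np.linalg.norm(a-b)
def blobs(m,amin=8):
    n,l,st,ce=cv2.connectedComponentsWithStats(m.astype(np.uint8)); return [(st[i,4],ce[i].round(1),st[i,:4]) for i in range(1,n) if st[i,4]>=amin]
E
python3 - <<'E'
from h import *
ims=[]
for n,boxes in(("top",[(320,222,115,120),(205,232,90,60)]),("side",[(315,165,135,110),(235,260,95,95)])):
    c=capture(n); im=c["color"]
    for (x,y,w,h) in boxes:
        k=min(400/w,300/h); t=np.zeros((300,400,3),np.uint8); q=cv2.resize(im[y:y+h,x:x+w],None,fx=k,fy=k,interpolation=cv2.INTER_CUBIC)[:300,:400]; t[:q.shape[0],:q.shape[1]]=q; ims.append(t)
    # black blobs
    x,y,w,h=boxes[1]; sub=im[y:y+h,x:x+w].max(2)<45
    print(n,"black",[(a,ce+[x,y],s) for a,ce,s in blobs(sub)])
    hsv=cv2.cvtColor(im,cv2.COLOR_BGR2HSV)
    x,y,w,h=boxes[0]; s=((hsv[...,1]<40)&(hsv[...,2]>190))[y:y+h,x:x+w]
    print(n,"white",[(a,ce+[x,y],st) for a,ce,st in blobs(s)])
cv2.imwrite("pics/crops.png",np.vstack([np.hstack(ims[:2]),np.hstack(ims[2:])]))
E
```

```text
top black [(np.int32(101), array([247.9, 274.3]), array([38, 37, 11, 11], dtype=int32))]
top white [(np.int32(6448), array([375.2, 278.4]), array([  7,   7, 102, 110], dtype=int32)), (np.int32(53), array([409.1, 310.5]), array([84, 86, 11,  6], dtype=int32)), (np.int32(59), array([392.9, 313.5]), array([69, 88,  9,  8], dtype=int32)), (np.int32(67), array([376.8, 316.7]), array([53, 91,  9,  9], dtype=int32)), (np.int32(43), array([360.7, 320.1]), array([37, 94,  8,  9], dtype=int32))]
side black [(np.int32(335), array([291.7, 305.7]), array([49, 33, 17, 25], dtype=int32))]
side white [(np.int32(111), array([430. , 170.6]), array([103,   0,  29,  13], dtype=int32)), (np.int32(8), array([439.1, 167.1]), array([122,   1,   6,   3], dtype=int32)), (np.int32(8), array([443.4, 165.9]), array([126,   0,   6,   3], dtype=int32)), (np.int32(80), array([417.6, 175.8]), array([94,  7, 20,  8], dtype=int32)), (np.int32(5397), array([375.6, 220.7]), array([  5,   9, 122,  96], dtype=int32)), (np.int32(13), array([439.1, 178. ]), array([121,  12,   7,   3], dtype=int32)), (np.int32(41), array([423. , 204.4]), array([105,  35,   7,  10], dtype=int32)), (np.int32(8), array([372.9, 203.8]), array([57, 37,  3,  5], dtype=int32)), (np.int32(46), array([418.2, 214.9]), array([99, 47,  9,  7], dtype=int32)), (np.int32(57), array([412.8, 226.4]), array([93, 58, 10,  8], dtype=int32)), (np.int32(42), array([407.7, 237.9]), array([89, 70,  9,  7], dtype=int32))]
```

View pics/crops.png

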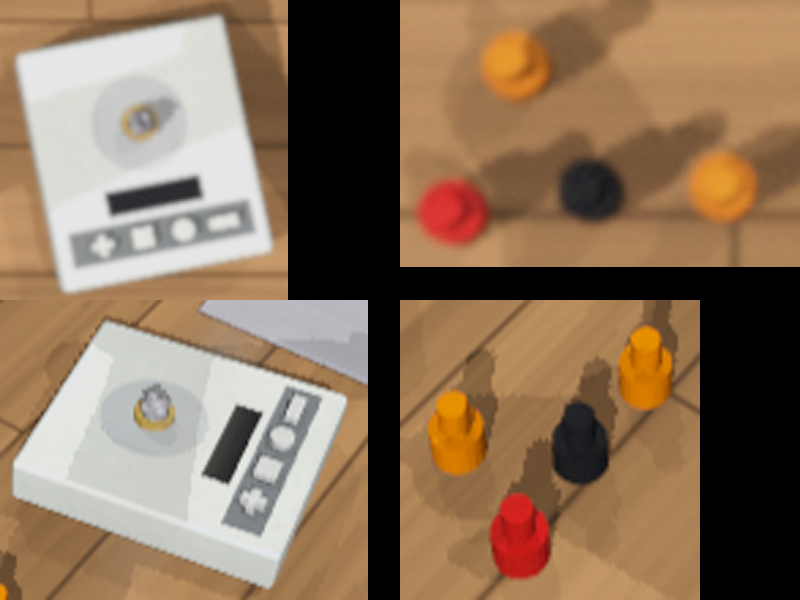

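The crops show cross, square, round and bar clearly, the gold collar with the spigot, and the single black cap among two orange and one red. Next I'll turn pixels into positions.

```bash
python3 - <<'E'
from h import *
ct,cs=capture("top"),capture("side")
kt=dict(cross=(360.7,320.1),square=(376.8,316.7),round=(392.9,313.5),bar=(409.1,310.5))
ks=dict(cross=(407.7,237.9),square=(412.8,226.4),round=(418.2,214.9),bar=(423.0,204.4))
off=dict(cross=63,square=21,round=-21,bar=-63); A=[];B=[];
for k in kt:
    a,b=plane(ct,kt[k],.064),plane(cs,ks[k],.064); t,e=tri(ct,kt[k],cs,ks[k]); print(k,a.round(4),b.round(4),t.round(4),round(e,4)); 
    for p in(a,b): A.append(p[:2]); B.append(off[k]/1e3)
P=np.array(A); 
for nm,s in(("top",slice(0,None,2)),("side",slice(1,None,2)),("both",slice(None))):
    sl,i0=np.polyfit(np.array(B)[s],P[s],1); print(nm,"row step/m",np.linalg.norm(sl),"yaw",np.degrees(np.arctan2(-sl[0],sl[1])),"mid",i0)
yaw=np.arctan2(-sl[0],sl[1]); X=np.array([np.cos(yaw),np.sin(yaw)]); print("origin",i0+.085*X)
for n,c,(x,y,w,h) in(("top",ct,(360,255,35,30)),("side",cs,(350,185,45,40))):
    im=c["color"]; hsv=cv2.cvtColor(im,cv2.COLOR_BGR2HSV)[y:y+h,x:x+w]
    m=(hsv[...,1]>75)&(hsv[...,0]>8)&(hsv[...,0]<35)
    ys,xs=np.nonzero(m); (ec,r_)=cv2.minEnclosingCircle(np.c_[xs,ys].astype(np.float32)); 
    print(n,"gold",len(xs),ec[0]+x,ec[1]+y,r_,[plane(c,(ec[0]+x,ec[1]+y),z).round(4) for z in(.059,.063)], xs.min()+x,xs.max()+x,ys.min()+y,ys.max()+y)
# cap
mt=cv2.threshold(ct["color"].max(2),60,1,1)[1]; ms=cv2.threshold(cs["color"].max(2),60,1,1)[1]
for n,c,m,(x,y,w,h) in(("top",ct,mt,(235,260,28,28)),("side",cs,ms,(275,285,35,40))):
    for a,ce,st in blobs(m[y:y+h,x:x+w]): print(n,a,ce+[x,y],st+[x,y,0,0])
    ys,xs=np.nonzero(m[y:y+h,x:x+w]); pts=np.c_[xs+x,ys+y]; np.save(n+"cap.npy",pts)
# cap by hull: project model centroid: iterate xy so projected silhouettes bbox centres match
def sil(c,xy):
    th=np.linspace(0,6.28,60); out=[]
    for R,z in((.019,0),(.019,.031),(.011,.031),(.011,.059)):
        out+= [proj(c,(xy[0]+R*np.cos(t),xy[1]+R*np.sin(t),z)) for t in th]
    o=np.array(out); return o.min(0),o.max(0)
for n,c in(("top",ct),("side",cs)):
    p=np.load(n+"cap.npy"); lo,hi=p.min(0)-.5,p.max(0)+.5
    mid=(lo+hi)/2; xy=plane(c,mid,.02)[:2]
    for _ in range(15):
        a,b=sil(c,xy); q=(a+b)/2; xy=xy+plane(c,mid,.02)[:2]-plane(c,q,.02)[:2]
    a,b=sil(c,xy); print(n,"cap xy",xy.round(4),"size px model",(b-a).round(1),"seen",hi-lo)
E
```

```text
cross [ 0.4391 -0.1399  0.064 ] [ 0.4367 -0.1413  0.064 ] [ 0.4378 -0.1404  0.0644] 0.0027
square [ 0.4475 -0.1809  0.064 ] [ 0.4451 -0.1812  0.064 ] [ 0.4464 -0.1815  0.0632] 0.0024
round [ 0.4556 -0.2219  0.064 ] [ 0.4532 -0.2234  0.064 ] [ 0.4543 -0.2224  0.0644] 0.0028
bar [ 0.4631 -0.2634  0.064 ] [ 0.4612 -0.2635  0.064 ] [ 0.4622 -0.2639  0.0632] 0.0018
top row step/m 0.9981674193656579 yaw 11.014070957822955 mid [ 0.45131527 -0.20152272]
side row step/m 0.9923291169116685 yaw 11.256356197596963 mid [ 0.4490296 -0.2023599]
both row step/m 0.9952460435680522 yaw 11.134858255157933 mid [ 0.45017244 -0.20194131]
origin [ 0.53357234 -0.1855262 ]
top gold 41 375.4166669845581 270.5833330154419 6.609227180480957 [array([ 0.5649, -0.1799,  0.059 ]), array([ 0.5646, -0.1793,  0.063 ])] 369 382 264 277
side gold 68 371.0 206.0 7.280210018157959 [array([ 0.5643, -0.1842,  0.059 ]), array([ 0.5624, -0.1805,  0.063 ])] 364 378 202 212
top 131 [247.6 274.4] [242 269  13  12]
side 351 [291.7 305.6] [283 292  18  26]
top cap xy [0.5573 0.15  ] size px model [15.5 15.2] seen [13. 12.]
side cap xy [0.556  0.1481] size px model [17.7 26.8] seen [18. 26.]
```

```bash
cat >> h.py <<'E'
def to(x,y,ztip):
    s=telemetry.sense(); d=np.array([x,y,ztip+.07])-s["tcp_pos"]; t=s["ee_rot"].T@d
    print("t",round(s["time_s"],2),"tcp",s["tcp_pos"].round(4),"F",s["wrist_force"].round(1),"w",round(s["gripper_width"]*87,1),"tool shift/0.12:",(t/.12).round(3))
E
python3 -c "
from h import *
print(r.nose_length)
to(.4544,-.2226,.10)"
```

```text
0.0697
t 0.3 tcp [ 0.227  -0.5821  0.2919] F [ 0.2  0.3 -1.1] w 87.0 tool shift/0.12: [-2.854  2.103  1.017]
```

Emit:
drive_tool --pt "-0.3 0.22 0 0" --pt "-0.65 0.48 0 0" --pt "-0.95 0.7 0 0" --fingers 0

```text
time_s: 0.68
tcp_pos: [0.3033, -0.4612, 0.2922]
ee_rot: [[-0.932, -0.363, 0.0], [-0.363, 0.932, 0.0], [-0.0, 0.0, -1.0]]
wrist_force: [1.0, -1.0, 0.7]
gripper_width: 0.746
```

Emit:
drive_tool --pt "-0.35 0.26 0 0" --pt "-0.7 0.52 0 0" --pt "-0.95 0.7 0 0"

```text
time_s: 1.05
tcp_pos: [0.3793, -0.3412, 0.2925]
ee_rot: [[-0.931, -0.364, 0.001], [-0.364, 0.931, -0.0], [-0.0, -0.0, -1.0]]
wrist_force: [0.4, -0.4, 0.2]
gripper_width: 0.4
```

Emit:
drive_tool --pt "-0.35 0.26 0.2 0" --pt "-0.7 0.52 0.6 0" --pt "-0.95 0.7 0.95 0" --pt "-0.95 0.7 0.95 0" --pt "-0.95 0.7 0.95 0"

```text
time_s: 1.68
tcp_pos: [0.4546, -0.2234, 0.1787]
ee_rot: [[-0.931, -0.364, 0.001], [-0.364, 0.931, -0.001], [-0.0, -0.001, -1.0]]
wrist_force: [0.8, -0.5, 0.9]
gripper_width: 0.002
```

```bash
python3 - <<'E'
from h import *
to(.4544,-.2226,.072)
print(telemetry.sense()["ee_rot"].round(3))
ims=[]
for n,(x,y,w,h) in(("top",(320,232,133,100)),("side",(340,140,133,100))):
    c=capture(n); ims.append(cv2.resize(c["color"][y:y+h,x:x+w],(400,300),interpolation=cv2.INTER_CUBIC))
    s=telemetry.sense(); tip=s["tcp_pos"]+s["ee_rot"][:,2]*r.nose_length; p=proj(c,tip); print(n,tip,p,(p-[x,y])*3)
cv2.imwrite("pics/k1.png",np.hstack(ims))
E
```

```text
t 1.68 tcp [ 0.4546 -0.2234  0.1787] F [ 0.8 -0.5  0.9] w 0.2 tool shift/0.12: [-0.001  0.007  0.306]
[[-0.931 -0.364  0.001]
 [-0.364  0.931 -0.001]
 [-0.    -0.001 -1.   ]]
top [ 0.45482431 -0.2239283   0.10966558] [397.10782547 313.89949138] [231.32347642 245.69847414]
side [ 0.45478033 -0.22418539  0.10991334] [421.27949036 200.89586573] [243.83847108 182.6875972 ]
```

View pics/k1.png

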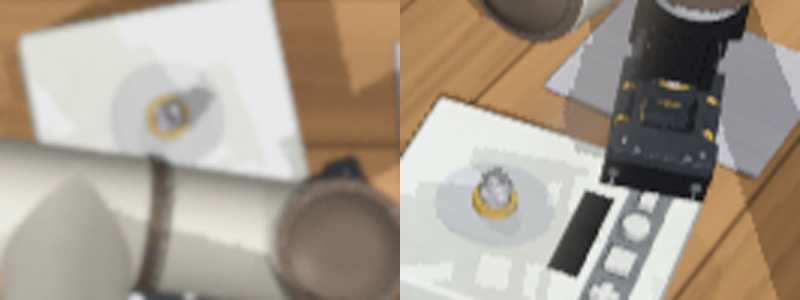

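Emit:
drive_tool --pt "0 0.007 0.2 0" --pt "0 0.007 0.33 0" --pt "0 0.007 0.36 0" --pt "0 0.007 0.37 0" --pt "0 0.007 0.385 0" --pt "0 0.007 0.4 0" --pt "0 0.007 0.4 0" --pt "0 0.007 0.4 0"

```text
time_s: 2.78
tcp_pos: [0.4544, -0.2227, 0.1308]
ee_rot: [[-0.932, -0.364, 0.002], [-0.364, 0.932, -0.001], [-0.001, -0.001, -1.0]]
wrist_force: [-0.2, -0.8, 2.7]
gripper_width: 0.005
```

Emit:
drive_tool --pt "0 0 0.01 0" --pt "0 0 0.02 0" --pt "0 0 0.025 0" --pt "0 0 0.025 0" --pt "0 0 0.025 0"

```text
time_s: 3.4
tcp_pos: [0.4545, -0.2226, 0.1289]
ee_rot: [[-0.931, -0.364, 0.002], [-0.364, 0.931, -0.001], [-0.001, -0.001, -1.0]]
wrist_force: [-2.4, 0.2, 13.9]
gripper_width: 0.005
```

Round bottomed: tip z 0.059, 13.9 N. Now up and on to the bar.

Emit:
drive_tool --pt "0 0 -0.1 0" --pt "0 0 -0.25 0" --pt "0 0 -0.25 0"

```text
time_s: 3.78
tcp_pos: [0.454, -0.2222, 0.1577]
ee_rot: [[-0.932, -0.363, 0.001], [-0.363, 0.932, 0.0], [-0.001, -0.0, -1.0]]
wrist_force: [-0.2, -0.2, -0.4]
gripper_width: 0.007
```

```bash
python3 -c "
from h import *
to(.4622,-.2636,.059)"
```

```text
t 3.77 tcp [ 0.454  -0.2222  0.1577] F [-0.2 -0.2 -0.4] w 0.6 tool shift/0.12: [ 0.062 -0.347  0.239]
```

Emit:
drive_tool --pt "0.03 -0.17 0 0" --pt "0.062 -0.347 0 0" --pt "0.062 -0.347 0.1 0" --pt "0.062 -0.347 0.18 0" --pt "0.062 -0.347 0.2 0" --pt "0.062 -0.347 0.22 0" --pt "0.062 -0.347 0.24 0" --pt "0.062 -0.347 0.25 0" --pt "0.062 -0.347 0.25 0" --pt "0.062 -0.347 0.25 0"

```text
time_s: 5.03
tcp_pos: [0.4616, -0.2635, 0.1289]
ee_rot: [[-0.931, -0.364, -0.001], [-0.364, 0.931, 0.0], [0.001, 0.0, -1.0]]
wrist_force: [-4.6, 4.7, 12.6]
gripper_width: 0.001
```

Emit:
drive_tool --pt "0 0 -0.1 0" --pt "0 0 -0.25 0" --pt "0 0 -0.25 0"

```text
time_s: 5.4
tcp_pos: [0.4634, -0.2642, 0.1587]
ee_rot: [[-0.932, -0.364, 0.005], [-0.364, 0.932, -0.001], [-0.004, -0.003, -1.0]]
wrist_force: [-0.3, 0.8, -0.1]
gripper_width: 0.003
```

```bash
python3 -c "
from h import *
to(.4463,-.1811,.059)"
```

```text
t 5.4 tcp [ 0.4634 -0.2642  0.1587] F [-0.3  0.8 -0.1] w 0.3 tool shift/0.12: [-0.119  0.698  0.246]
```

Emit:
drive_tool --pt "-0.06 0.35 0 0" --pt "-0.12 0.695 0 0" --pt "-0.12 0.695 0 0" --pt "-0.12 0.695 0.16 0" --pt "-0.12 0.695 0.2 0" --pt "-0.12 0.695 0.22 0" --pt "-0.12 0.695 0.24 0" --pt "-0.12 0.695 0.25 0" --pt "-0.12 0.695 0.25 0" --pt "-0.12 0.695 0.25 0"

```text
time_s: 6.65
tcp_pos: [0.4449, -0.1813, 0.1289]
ee_rot: [[-0.932, -0.364, -0.0], [-0.364, 0.932, -0.001], [0.0, -0.0, -1.0]]
wrist_force: [-5.0, 3.0, 13.1]
gripper_width: 0.008
```

Emit:
drive_tool --pt "0 0 -0.1 0" --pt "0 0 -0.4 0" --pt "0 0 -0.5 0" --pt "0 0 -0.5 0" --fingers 45

```text
time_s: 7.15
tcp_pos: [0.4456, -0.1811, 0.1879]
ee_rot: [[-0.932, -0.363, 0.003], [-0.363, 0.932, 0.0], [-0.002, -0.001, -1.0]]
wrist_force: [-1.0, 0.6, -0.4]
gripper_width: 0.375
```

```bash
python3 -c "
from h import *
to(.5566,.149,.033)"
```

```text
t 7.15 tcp [ 0.4456 -0.1811  0.1879] F [-1.   0.6 -0.4] w 32.6 tool shift/0.12: [-1.859  2.228  0.71 ]
```

All three keys bottomed out at about 13 N. Now to the cap.

Emit:
drive_tool --pt "-0.2 0.25 0 0" --pt "-0.42 0.5 0 0" --pt "-0.62 0.743 0 0"

```text
time_s: 7.52
tcp_pos: [0.4818, -0.0699, 0.1859]
ee_rot: [[-0.932, -0.363, -0.002], [-0.363, 0.932, -0.0], [0.002, 0.001, -1.0]]
wrist_force: [0.2, 0.4, -0.4]
gripper_width: 0.509
```

Emit:
drive_tool --pt "-0.21 0.25 0 0" --pt "-0.42 0.5 0 0" --pt "-0.62 0.743 0 0"

```text
time_s: 7.9
tcp_pos: [0.5187, 0.0403, 0.1857]
ee_rot: [[-0.932, -0.363, -0.003], [-0.363, 0.932, -0.001], [0.003, 0.0, -1.0]]
wrist_force: [-0.2, -0.9, 0.0]
gripper_width: 0.515
```

Emit:
drive_tool --pt "-0.21 0.25 0 0" --pt "-0.42 0.5 0.1 0" --pt "-0.62 0.743 0.3 0" --pt "-0.62 0.743 0.3 0" --pt "-0.62 0.743 0.3 0"

```text
time_s: 8.52
tcp_pos: [0.5553, 0.1488, 0.1501]
ee_rot: [[-0.932, -0.363, -0.002], [-0.363, 0.932, -0.001], [0.003, -0.0, -1.0]]
wrist_force: [0.0, -0.4, -0.6]
gripper_width: 0.517
```

```bash
python3 - <<'E'
from h import *
to(.5566,.149,.033)
ims=[]
for n,(x,y,w,h) in(("top",(181,225,133,100)),("side",(220,230,133,100))):
    c=capture(n); ims.append(cv2.resize(c["color"][y:y+h,x:x+w],(400,300),interpolation=cv2.INTER_CUBIC))
cv2.imwrite("pics/g1.png",np.hstack(ims))
E
```

```text
t 8.53 tcp [0.5553 0.1488 0.1501] F [ 0.  -0.4 -0.6] w 45.0 tool shift/0.12: [-0.011 -0.002  0.392]
```

View pics/g1.png

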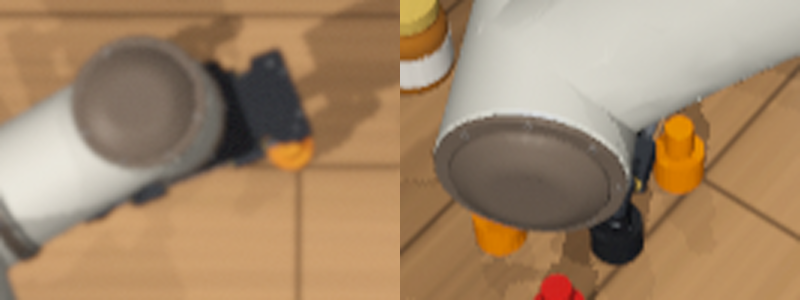

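The top view shows the gripper over the cap area. The side view shows the black cap at (617,235) under the gripper, with a finger beside its post and the orange neighbours clear. Descending and gripping.

Emit:
drive_tool --pt "-0.01 0 0.1 0" --pt "-0.01 0 0.25 0" --pt "-0.01 0 0.35 0" --pt "-0.01 0 0.39 0" --pt "-0.01 0 0.39 0"

```text
time_s: 9.25
tcp_pos: [0.5571, 0.1496, 0.1042]
ee_rot: [[-0.932, -0.363, -0.0], [-0.363, 0.932, -0.0], [0.0, -0.0, -1.0]]
wrist_force: [0.7, -0.9, 0.6]
gripper_width: 0.516
```

Emit:
drive_tool --pt "0 0 0 0" --pt "0 0 0 0" --pt "0 0 0 0" --pt "0 0 0 0" --pt "0 0 0 0" --pt "0 0 0 0" --pt "0 0 0 0" --pt "0 0 0 0" --fingers 0

```text
time_s: 10.25
tcp_pos: [0.5572, 0.1498, 0.1047]
ee_rot: [[-0.932, -0.363, 0.0], [-0.363, 0.932, 0.0], [-0.001, 0.0, -1.0]]
wrist_force: [-0.3, 0.2, 2.5]
gripper_width: 0.243
```

Emit:
drive_tool --pt "0 0 -0.1 0" --pt "0 0 -0.4 0" --pt "0 0 -0.8 0" --pt "0 0 -0.8 0"

```text
time_s: 10.75
tcp_pos: [0.559, 0.1505, 0.2052]
ee_rot: [[-0.931, -0.364, 0.009], [-0.364, 0.931, 0.004], [-0.009, 0.001, -1.0]]
wrist_force: [0.6, 0.4, -0.8]
gripper_width: 0.245
```

```bash
python3 - <<'E'
from h import *
to(.5635,-.1799,.115)
ims=[]
for n,(x,y,w,h) in(("top",(181,225,133,100)),("side",(200,190,160,120))):
    c=capture(n); ims.append(cv2.resize(c["color"][y:y+h,x:x+w],(400,300),interpolation=cv2.INTER_CUBIC))
cv2.imwrite("pics/g2.png",np.hstack(ims))
E
```

```text
t 10.75 tcp [0.559  0.1505 0.2052] F [ 0.6  0.4 -0.8] w 21.3 tool shift/0.12: [ 0.968 -2.578  0.158]
```

View pics/g2.png

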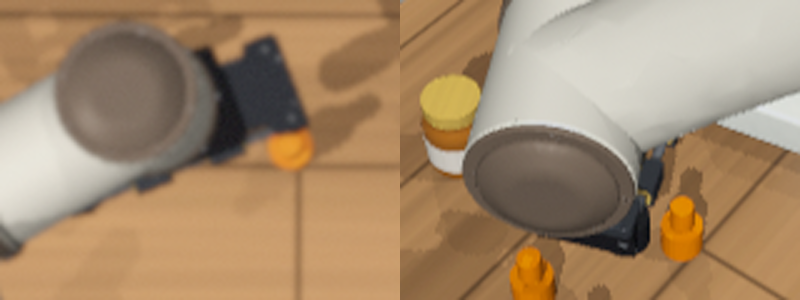

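Width reads 21.3 mm, so the post is held, and the cap has left its spot. Going above the spigot.

Emit:
drive_tool --pt "0.11 -0.28 0 0" --pt "0.22 -0.57 0 0" --pt "0.32 -0.86 0 0"

```text
time_s: 11.22
tcp_pos: [0.5577, 0.0383, 0.1987]
ee_rot: [[-0.932, -0.363, -0.004], [-0.363, 0.932, -0.001], [0.004, 0.0, -1.0]]
wrist_force: [0.8, 0.7, -0.5]
gripper_width: 0.24
```

Emit:
drive_tool --pt "0.11 -0.28 0 0" --pt "0.22 -0.57 0 0" --pt "0.32 -0.86 0 0"

```text
time_s: 11.6
tcp_pos: [0.5594, -0.0718, 0.1987]
ee_rot: [[-0.932, -0.363, -0.004], [-0.363, 0.932, -0.0], [0.004, 0.001, -1.0]]
wrist_force: [0.4, 0.1, -0.3]
gripper_width: 0.246
```

Emit:
drive_tool --pt "0.11 -0.28 0 0" --pt "0.22 -0.57 0 0" --pt "0.32 -0.86 0 0" --pt "0.32 -0.86 0 0" --pt "0.32 -0.86 0 0" --pt "0.32 -0.86 0 0"

```text
time_s: 12.35
tcp_pos: [0.562, -0.1797, 0.1999]
ee_rot: [[-0.931, -0.364, -0.001], [-0.364, 0.931, 0.0], [0.001, 0.001, -1.0]]
wrist_force: [0.2, 1.1, -0.6]
gripper_width: 0.244
```

```bash
python3 - <<'E'
from h import *
to(.5637,-.1796,.115)
ims=[]
for n,(x,y,w,h) in(("top",(310,215,133,100)),("side",(310,130,133,100))):
    c=capture(n); ims.append(cv2.resize(c["color"][y:y+h,x:x+w],(400,300),interpolation=cv2.INTER_CUBIC))
    to(.5637,-.1796,.115)
cv2.imwrite("pics/s1.png",np.hstack(ims))
E
```

```text
t 12.35 tcp [ 0.562  -0.1797  0.1999] F [ 0.2  1.1 -0.6] w 21.2 tool shift/0.12: [-0.014 -0.004  0.124]
t 12.4 tcp [ 0.5621 -0.1797  0.2001] F [ 0.1  0.5 -0.2] w 20.9 tool shift/0.12: [-0.013 -0.004  0.126]
t 12.45 tcp [ 0.5622 -0.1797  0.2003] F [ 0.4 -0.1 -0.4] w 21.2 tool shift/0.12: [-0.012 -0.004  0.128]
```

View pics/s1.png

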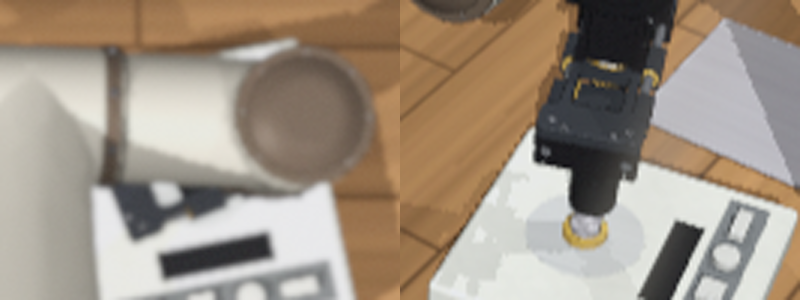

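The side view shows the held cap (centre column ~593 in the composite) just above the spigot and collar (~586). Now I'll measure the lateral difference.

```bash
python3 - <<'E'
from h import *
c=capture("side"); im=c["color"]; g=im.max(2); s=telemetry.sense(); t=s["tcp_pos"]; print(t.round(4))
for row in range(188,204):
    xs=np.nonzero(g[row,355:395]<70)[0]+355
    if len(xs): print(row,xs.min(),xs.max(),(xs.min()+xs.max())/2, end=" | ")
hsv=cv2.cvtColor(im,cv2.COLOR_BGR2HSV)[185:225,350:395]
m=(hsv[...,1]>90)&(hsv[...,0]>8)&(hsv[...,0]<35); print()
for row in range(40):
    xs=np.nonzero(m[row])[0]+350
    if len(xs)>2: print(row+185,xs.min(),xs.max(),end=" | ")
print()
for z in(.1,.11,.125): print("cap axis model at tcp",z,proj(c,(t[0],t[1],z)),"edges +-px",.019*c["fx"]/np.linalg.norm(t-c["eye"]))
for z in(.063,.083): print("spigot model",z,proj(c,(.5635,-.1799,z)))
print("px per mm x,y",proj(c,(.5645,-.1799,.083))-proj(c,(.5635,-.1799,.083)),proj(c,(.5635,-.1789,.083))-proj(c,(.5635,-.1799,.083)))
E
```

```text
[ 0.5623 -0.1798  0.2005]
188 367 383 375.0 | 189 367 382 374.5 | 190 367 381 374.0 | 191 367 381 374.0 | 192 367 381 374.0 | 193 367 380 373.5 | 194 367 380 373.5 | 195 367 379 373.0 | 196 367 379 373.0 | 197 367 378 372.5 | 198 367 378 372.5 | 199 368 377 372.5 | 200 369 377 373.0 | 
204 364 378 | 205 364 378 | 206 364 378 | 207 364 378 | 208 364 378 | 209 365 377 | 210 366 377 | 211 367 375 | 212 370 372 | 
cap axis model at tcp 0.1 [372.52210878 195.29772722] edges +-px 8.172722623612302
cap axis model at tcp 0.11 [372.96863407 192.26351203] edges +-px 8.172722623612302
cap axis model at tcp 0.125 [373.64993005 187.63399022] edges +-px 8.172722623612302
spigot model 0.063 [370.51941749 205.94138355]
spigot model 0.083 [371.36921431 200.12727713]
px per mm x,y [-0.34501136 -0.1712151 ] [-0.21571096  0.22477476]
```

```bash
python3 - <<'E'
from h import *
c=capture("side"); im=c["color"]; 
q=cv2.resize(im[165:220,345:405],None,fx=10,fy=10,interpolation=cv2.INTER_CUBIC); q=cv2.convertScaleAbs(q,alpha=1.0); q=np.uint8(255*(q/255.)**.6)
t=telemetry.sense()["tcp_pos"]
def ring(X,Y,z,R,col):
    P=np.array([proj(c,(X+R*np.cos(a),Y+R*np.sin(a),z)) for a in np.linspace(0,6.3,50)]); cv2.polylines(q,[np.int32((P-[345,165]+.5)*10)],False,col,1)
ring(t[0],t[1],t[2]-.1044,.019,(0,255,255)); ring(t[0],t[1],t[2]-.0734,.019,(0,255,255))
ring(.5635,-.1799,.063,.0185,(0,0,255)); ring(.5635,-.1799,.083,.008,(0,0,255)); ring(.5635,-.1799,.055,.0185,(0,0,255))
cv2.imwrite("pics/z1.png",q)
E
```

```text
(no output)
```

View pics/z1.png

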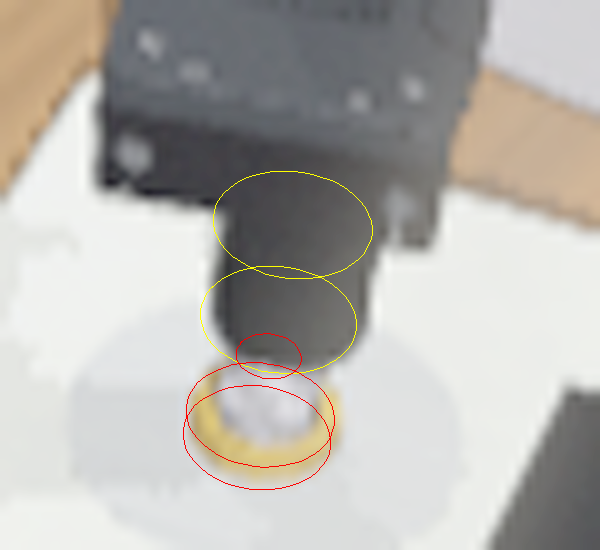

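The overlay shows that in the side view the cap sits about 3 mm to −x of the spigot axis, mostly along the pad direction where a grip doesn't centre it. I'll shift about 3 mm and lower it onto the taper.

Emit:
drive_tool --pt "-0.025 -0.004 0 0" --pt "-0.025 -0.004 0.05 0" --pt "-0.025 -0.004 0.09 0" --pt "-0.025 -0.004 0.12 0" --pt "-0.025 -0.004 0.13 0" --pt "-0.025 -0.004 0.14 0" --pt "-0.025 -0.004 0.15 0" --pt "-0.025 -0.004 0.15 0"

```text
time_s: 13.55
tcp_pos: [0.5652, -0.1801, 0.1825]
ee_rot: [[-0.932, -0.363, 0.0], [-0.363, 0.932, -0.0], [0.0, -0.0, -1.0]]
wrist_force: [-0.1, -0.8, -0.4]
gripper_width: 0.248
```

```bash
python3 - <<'E'
from h import *
to(.5635,-.1799,.115)
c=capture("side"); im=c["color"]; to(.5635,-.1799,.115); print(telemetry.sense()["moment"].round(2))
q=cv2.resize(im[165:220,345:405],None,fx=8,fy=8,interpolation=cv2.INTER_CUBIC); q=np.uint8(255*(q/255.)**.6)
cv2.imwrite("pics/z2.png",q)
E
```

```text
t 13.55 tcp [ 0.5652 -0.1801  0.1825] F [-0.1 -0.8 -0.4] w 21.6 tool shift/0.12: [ 0.012  0.006 -0.021]
t 13.6 tcp [ 0.5652 -0.1801  0.1825] F [-0.1 -1.2 -0.7] w 21.1 tool shift/0.12: [ 0.012  0.006 -0.021]
[-0.24  0.07 -0.04]
```

View pics/z2.png

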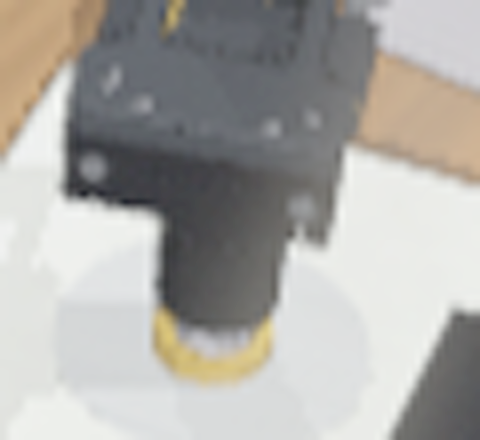

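The cap is about on axis (cap centre ~219 against ~217 expected), and 4.5 mm past the tip with no contact force. Continuing down.

Emit:
drive_tool --pt "0 0 0.01 0" --pt "0 0 0.02 0" --pt "0 0 0.03 0" --pt "0 0 0.03 0"

```text
time_s: 14.1
tcp_pos: [0.5656, -0.1805, 0.18]
ee_rot: [[-0.931, -0.364, 0.001], [-0.364, 0.931, -0.001], [-0.001, -0.002, -1.0]]
wrist_force: [-1.2, -3.1, 4.7]
gripper_width: 0.242
```

Emit:
drive_tool --pt "0 0 0.01 0" --pt "0 0 0.02 0" --pt "0 0 0.03 0" --pt "0 0 0.03 0"

```text
time_s: 14.6
tcp_pos: [0.566, -0.1806, 0.1782]
ee_rot: [[-0.931, -0.364, 0.003], [-0.364, 0.931, -0.002], [-0.002, -0.003, -1.0]]
wrist_force: [-3.8, -1.5, 12.3]
gripper_width: 0.245
```

Emit:
drive_tool --pt "0.004 0 0 0" --pt "0.01 0 0 0" --pt "0.01 0 0 0"

```text
time_s: 14.98
tcp_pos: [0.5653, -0.1808, 0.1781]
ee_rot: [[-0.931, -0.364, 0.004], [-0.364, 0.931, -0.002], [-0.003, -0.003, -1.0]]
wrist_force: [-2.4, -1.0, 11.6]
gripper_width: 0.242
```

Emit:
drive_tool --pt "0.005 0 0.01 0" --pt "0.01 0 0.02 0" --pt "0.01 0 0.03 0" --pt "0.01 0 0.03 0"

```text
time_s: 15.48
tcp_pos: [0.5635, -0.1808, 0.17]
ee_rot: [[-0.932, -0.363, 0.002], [-0.363, 0.932, 0.001], [-0.002, 0.0, -1.0]]
wrist_force: [4.2, -2.7, -7.1]
gripper_width: 0.247
```

Clicked: the force peaked around 12 N, then the cap was drawn down. Now I'll squeeze the collar.

Emit:
drive_tool --pt "-0.005 0.005 0.02 0" --pt "-0.005 0.005 0.04 0" --pt "-0.005 0.005 0.06 0" --pt "-0.005 0.005 0.08 0" --pt "-0.005 0.005 0.08 0"

```text
time_s: 16.1
tcp_pos: [0.5642, -0.1801, 0.1641]
ee_rot: [[-0.931, -0.364, 0.003], [-0.364, 0.931, -0.001], [-0.002, -0.002, -1.0]]
wrist_force: [0.8, -0.4, 8.9]
gripper_width: 0.242
```

Emit:
drive_tool --pt "0 0 0.01 0" --pt "0 0 0.02 0" --pt "0 0 0.03 0" --pt "0 0 0.03 0"

```text
time_s: 16.6
tcp_pos: [0.5643, -0.1801, 0.1625]
ee_rot: [[-0.931, -0.365, 0.004], [-0.365, 0.931, -0.002], [-0.003, -0.003, -1.0]]
wrist_force: [-2.2, 0.6, 17.1]
gripper_width: 0.241
```

Emit:
drive_tool --pt "0 0 0.01 0" --pt "0 0 0.015 0" --pt "0 0 0.015 0" --pt "0 0 0.015 0" --pt "0 0 0.015 0" --pt "0 0 0.015 0" --pt "0 0 0.015 0" --pt "0 0 0.015 0"

```text
time_s: 17.6
tcp_pos: [0.5644, -0.1801, 0.1624]
ee_rot: [[-0.931, -0.365, 0.005], [-0.365, 0.931, -0.002], [-0.003, -0.003, -1.0]]
wrist_force: [-4.3, 3.1, 24.1]
gripper_width: 0.242
```

```bash
python3 - <<'E'
from h import *
to(.5643,-.1801,.0925)
c=capture("side"); im=c["color"]; to(.5643,-.1801,.0925)
a=cv2.resize(im[165:220,345:405],(440,400),interpolation=cv2.INTER_CUBIC); a=np.uint8(255*(a/255.)**.6)
b=cv2.resize(im[150:480,80:480],(360,400))
cv2.imwrite("pics/z3.png",np.hstack([a,b]))
E
```

```text
t 17.6 tcp [ 0.5644 -0.1801  0.1624] F [-4.3  3.1 24.1] w 21.0 tool shift/0.12: [ 0.     0.    -0.001]
t 17.65 tcp [ 0.5644 -0.1801  0.1624] F [-4.4  2.3 23.7] w 21.5 tool shift/0.12: [ 0.001  0.    -0.001]
```

View pics/z3.png

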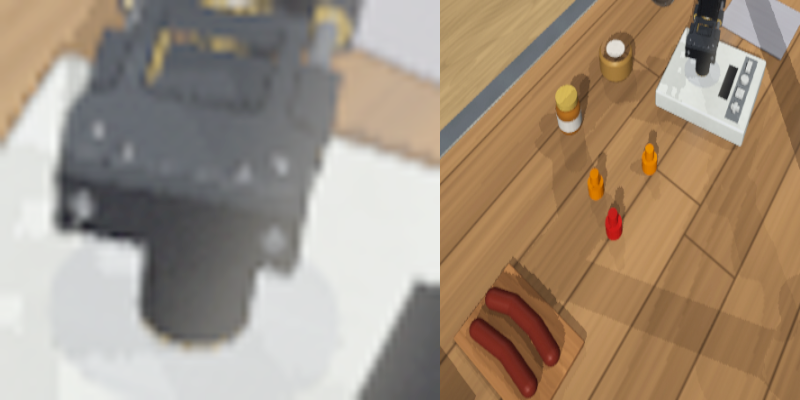

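The cap covers the spigot down to the deck with only a sliver of brass showing, and the other goods in view are where they were. It has bottomed: 7 N more moved it only 0.1 mm. Handing in while holding.

```bash
python3 -c "
from h import *
print(order.finish_job()); print(telemetry.sense()['wrist_force'])"
```

```text
the job is handed in; nothing more can be done
None
the job is handed in; nothing more can be done
```

The scale is ready and the job is handed in at about 17.7 s (the limit is 64 s), with the arm still holding the cap pressed down.

- **Keys:** I pressed the round key, then the bar, then the square. Each went right down, with the fingertips at z ≈ 0.059 m and 13–14 N, and was released before the next. The closed fingers should have cleared the cross key by about 15 mm, but I did not check that key directly.
- **Cap:** I gripped the black cap by its post and lowered it onto the spigot. It clicked at about 12 N, a little over the expected 7–11 N, and was then drawn down.
- **Collar:** I kept pressing to about 24 N at z = 0.1624 m. Pressing 7 N harder moved it only 0.1 mm, so the collar is fully down.
- **Other goods:** The last picture shows the jar, cheese, board and coloured caps in their places. The plate is only partly in view and looks unmoved.

**Disagreements:**
- The two cameras differed by about 2.3 mm in x.
- The cap sat about 2 mm off centre in the grip. I corrected both from the side view and small sideways shifts.
- A sideways force of about 5 N remained at the end.
- The force reading after hand-in returned nothing, so my last force check is from just before it.

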